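# Rake a heap of stone chunks into an even single layer on a sprung drying bed

### The job

Take the orange-handled hand rake and rake the heaped stone chunks out over the green drying bed into one even layer: at least two chunks in each of the three marked thirds, none lying on another, all inside the bed. Rake with smooth strokes with the teeth resting lightly on the deck - it is on stiff springs and slopes a little, so feel for it: keep them touching but do not press hard (stay well under 15 N) - then stand the rake upright on the bench outside the bed, let go, and leave the other things alone.

Things in the scene. Friction and masses are not known exactly. Their poses are not given: they have to be found in the camera images.
- bed: steel frame of a small drying bed, fixed to the bench: an open tray, inside 180 mm (its x) by 264 mm (its y), walls 6 mm thick and 58 mm high. Origin at the centre of its underside on the bench; x across, y along its length, z up. Floor: a green deck, see deck_mid. White lines across it at y = -44 and +44 mm mark three equal thirds.
- deck_mid (a point): fixed point of the frame at the middle of the green deck's top, 22 mm above the bench. The deck slopes along the bed's y by up to 0.06 rad either way, set differently each time (not in this reading: feel it), and sits on springs: it sinks 1 mm for about 8 N, 6 mm at most.
- rake: small hand rake, 113 mm high, 0.16 kg, standing on its teeth beyond the bed. z up, y along its head, x the raking direction (both ways alike). Two rows of steel teeth (at x = +10 and -10 mm) 40 mm long, spanning 27 mm (x) by 56 mm (y), under a grey head 30 x 58 mm from 40 to 50 mm up; above it an upright orange grip. Origin at the centre of the teeth's tips.
- rake_grip (a point): centre of the rake's orange flat grip, 92 mm above the teeth's tips. The grip is 14 mm thick (rake x), 36 mm wide (rake y), from 50 to 113 mm above the tips: grasp it from above, fingers closing along the rake's x.
- chunk1_mid (a point): centre of chunk 1 of 8: a rough tan stone chunk about 28 x 28 mm and 22 mm high, 40 g. At the start it lies on the deck in the middle of the bed, its centre about 33 mm above the bench. The heap has three lanes 56 mm apart across the bed, each of two chunks one behind the other along the bed; each outer lane has a third on top.
- chunk2_mid (a point): centre of chunk 2 of 8: a rough tan stone chunk about 28 x 28 mm and 22 mm high, 40 g. At the start it lies on the deck in the middle of the bed, its centre about 33 mm above the bench.
- chunk3_mid (a point): centre of chunk 3 of 8: a rough tan stone chunk about 28 x 28 mm and 22 mm high, 40 g. At the start it lies on the deck in the middle of the bed, its centre about 33 mm above the bench.
- chunk4_mid (a point): centre of chunk 4 of 8: a rough tan stone chunk about 28 x 28 mm and 22 mm high, 40 g. At the start it lies on the deck in the middle of the bed, its centre about 33 mm above the bench.
- chunk5_mid (a point): centre of chunk 5 of 8: a rough tan stone chunk about 28 x 28 mm and 22 mm high, 40 g. At the start it lies on the deck in the middle of the bed, its centre about 33 mm above the bench.
- chunk6_mid (a point): centre of chunk 6 of 8: a rough tan stone chunk about 28 x 28 mm and 22 mm high, 40 g. At the start it lies on the deck in the middle of the bed, its centre about 33 mm above the bench.
- chunk7_mid (a point): centre of chunk 7 of 8: a rough tan stone chunk about 28 x 34 mm and 22 mm high, 40 g. At the start it lies on top of two others, its centre at about 55 mm above the bench.
- chunk8_mid (a point): centre of chunk 8 of 8: a rough tan stone chunk about 28 x 34 mm and 22 mm high, 40 g. At the start it lies on top of two others, its centre at about 55 mm above the bench.
- small_beaker: bystander: small clear beaker, 42 mm wide, 46 mm high, origin under its centre
- dropper: bystander: brown dropper bottle, 36 mm wide, 103 mm high, origin under its centre
- vial: bystander: small vial with a blue cap, 20 mm wide, 53 mm high, origin under its centre
Not all that is in view belongs to the job. What is shaped like the part that bears chunk7_mid but pink, purple or yellow is not meant.

How it is judged:
By the outcome, as a careful person would: the job done as asked, in the order asked, and still so for the second after the job is handed in, with the robot touching nothing.
It also fails if it takes over 72 s, if anything falls off the work surface, if the arm or the gripper's body presses on something with over 40 N, if the wrist force passes 120 N, or if a joint passes its speed limit or range.

### The arm

A 7-joint arm with a two-finger parallel gripper is mounted at the origin on a cart in front of the work surface, level with it; the furniture and walls round the work are solid. World frame = base frame: x ahead of the robot, y to its left, z up, the work surface at z = 0. Lengths are in m, angles in rad, forces in N, time in s.
With the tool pointing down it reaches from about 0.425 to 0.925 m from the base axis. Payload 6.8 kg.
Tool frame: the origin (TCP) lies midway between the tips of the shut fingers; the grasp point (between the pads) lies 19 mm behind it; z points along the fingers, y is the direction in which the jaws open and shut (so a half turn about z gives the same grasp; the last joint's range is limited). The gripper opens to 85 mm and grips with 20 to 120 N. Pads are 22 mm wide; open, the fingers measure 114 mm over their backs; the gripper's body (76 mm by 85 mm) begins 54 mm behind the grasp point. The pads swing forward as they close: fully open they stand 13 mm farther back than shut.
Start: joints at [-1.43, 0.477, 0.022, 1.555, -0.011, 1.109, -0.083], TCP at [0.166, 0.654, 0.231] pointing down, gripper open.
Joint ranges: [-2.96, 2.96], [-0.34, 2.1], [-1.41, 1.46], [0.24, 2.44], [-1.37, 4.51], [0.17, 1.92], [-2.96, 2.96]. Speed limits (rad/s): [2.39, 2.39, 3.14, 3.14, 3.14, 3.14, 3.14].

### API

Orientations are given as a unit quaternion [w, x, y, z].
In Python, from station import bot, vision gives the robot as it stands.
- The arm moves only by the tool move_arm, never from a script. Its argument "increments" is text: rows parted by semicolons, each of 7 numbers parted by spaces: the opening, from 0 (shut) to 1 (fully open), then the shift along the world's x, y, z in mm, then the turn, a rotation vector about the world's x, y, z in rad. In form: grip x y z rx ry rz; .... A call has exactly 8 rows; each row shifts and turns the commanded pose from where the row before left it; what a row does not reach is not made up. A row lasts 1/8 s, in which the tool goes at most 62.5 mm and 10.7 degrees, less where a joint would pass 70% of its speed; a pose out of reach is approached as far as the arm can. A call with a gripper value outside its range is refused whole. The fingers move at their own pace and stop on an object; "newtons" is the grip in N (left out, the last holds). Time passes only in rows, so rows that do not move let the fingers close, or fill a call up. It gives the time, the measured TCP pose, the force and the opening at its end, in the units of the state.
- bot.get_obs(): the state, without advancing time (a new reading comes with each control period).
- vision.read_camera(name): name is "scene" or "side" or "wrist"; returns (picture, depth): 480x640x3 uint8, red, green, blue; 480x640 float32, m along the optical axis (not along the pixel's ray), 0 where there is no reading.
- vision.calibration(name): a dict with "fx", "fy", "cx", "cy" (pixels), "R" (3x3) and "t" (3): a world point X has camera coordinates R X + t; the wrist camera has in their place "hand_eye" (4x4, takes a point from camera to tool coordinates, whose origin is the TCP and whose axes are the flange's). Camera axes: x right, y down, z forward; pixel columns grow to the right and rows downward; lengths in m; the calibration is good to about 2 mm. A picture is of the moment at which its call begins: read the wrist's pose just before it. calibration takes no time and is no camera call.
- bot.hand_in(): hands the job in, once; it reports no verdict.
The state is a dict: "t": time; "q": joint angles; "joint_vel": joint speeds; "joint_torque": joint torques, N m; "eef_pos": TCP position; "tool_rot": TCP orientation; "contact_force": force on the tool from outside, world axes, zero at the start; "torque": the same for the moment, N m; "gripper_width": opening from 0.0 (shut) to 1.0 (fully open).
Only numpy, scipy, OpenCV 4.12 (cv2) and the standard library are available. Lean on these libraries where they do the work, as an engineer would, in place of code of your own. Each camera call takes 0.05 s, during which the arm holds its last target.

## Working session

There is one attempt and no reset: what is moved stays moved. The work goes in short steps, Python scripts to look and compute and a tool call to move; the robot and the scene stay as the last step left them, time stands still between calls to the robot, and variables do not carry over. Pictures are saved under pics/ and viewed, and the job is handed in when it is done.

Besides the shell and the picture viewer there is one more tool, called after "Request:" as name(argument=value, ...) on one line, values as JSON. move_arm: Moves the arm, as the interface text tells. Its arguments: {"type":"object","properties":{"increments":{"type":"string"},"newtons":{"type":"number"}},"required":["increments"]}

```bash
mkdir -p pics; ls; python3 - <<'E'
from station import bot, vision
import cv2,numpy as np
o=bot.get_obs();print(o)
for n in["scene","side"]:
    p,d=vision.read_camera(n);cv2.imwrite(f"pics/{n}0.png",p[:,:,::-1]);np.save(f"pics/{n}0.npy",d)
    c=vision.calibration(n);print(n,c)
print(vision.calibration("wrist"))
E
```

```text
pics
{'t': 0.0, 'q': array([-1.43011976,  0.47779149,  0.02233031,  1.55646152, -0.0115194 ,
        1.10926579, -0.08311643]), 'joint_vel': array([ 0.00049812,  0.00015459, -0.00065925, -0.00213874,  0.00155073,
       -0.00223521, -0.00012347]), 'joint_torque': array([ 4.17743850e-04, -5.96458697e+01,  1.60817955e+00, -2.81190687e+01,
        1.25250622e-02,  9.47239838e-03,  1.72496914e-05]), 'eef_pos': array([0.1660557 , 0.65364958, 0.23032704]), 'tool_rot': array([-5.58900125e-05,  1.24065341e-01,  9.92273643e-01, -8.97460664e-04]), 'contact_force': array([-0.35316464,  0.03781954, -0.77348683]), 'torque': array([ 0.00561404, -0.01130182,  0.00801636]), 'gripper_width': 1.0037008302111001}
scene {'fx': 433.8292316563688, 'fy': 433.8292316563688, 'cx': 315.42543962990027, 'cy': 241.60078680151128, 'R': array([[ 0.75515987, -0.65521645,  0.02061481],
       [-0.24501476, -0.31127675, -0.91819091],
       [ 0.6080307 ,  0.68833   , -0.39560141]]), 't': array([-0.17011741,  0.32717029,  0.34381126])}
side {'fx': 544.9738467054391, 'fy': 544.9738467054391, 'cx': 321.9919491338694, 'cy': 233.66875317190824, 'R': array([[ 0.8292008 , -0.55859701, -0.019885  ],
       [-0.35153256, -0.49350763, -0.79553446],
       [ 0.43456977,  0.66664804, -0.60558196]]), 't': array([-0.2279924 ,  0.44286062,  0.42982303])}
{'fx': 357.95699352359543, 'fy': 357.95699352359543, 'cx': 321.93908448960593, 'cy': 242.33397972783212, 'hand_eye': array([[-3.26342536e-04, -9.45922512e-01, -3.24392501e-01,
         8.33374779e-02],
       [ 9.99999869e-01, -1.80786427e-04, -4.78841349e-04,
         7.96354186e-04],
       [ 3.94301051e-04, -3.24392614e-01,  9.45922447e-01,
        -1.42979586e-01],
       [ 0.00000000e+00,  0.00000000e+00,  0.00000000e+00,
         1.00000000e+00]])}
```

View pics/scene0.png

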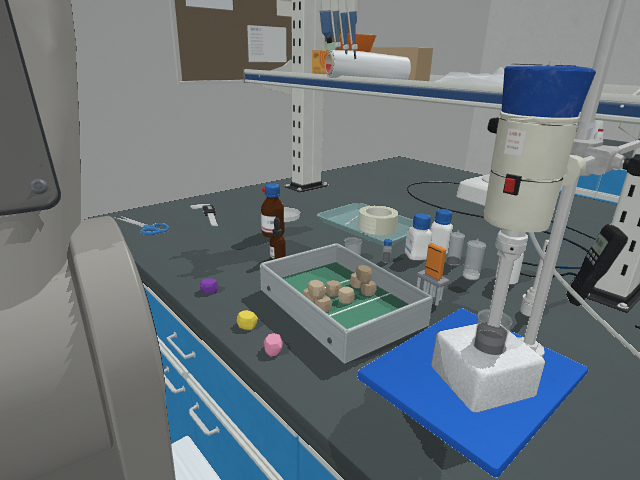

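View pics/side0.png

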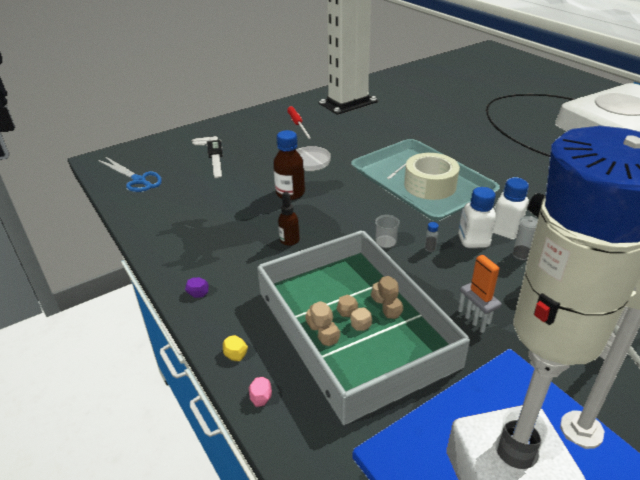

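```bash
cat > h.py <<'E'
import numpy as np, cv2
from station import bot, vision
from scipy.spatial.transform import Rotation as R
def ray(cal,u,v,z):
    d=np.array([(u-cal['cx'])/cal['fx'],(v-cal['cy'])/cal['fy'],1.])
    Rm,t=cal['R'],cal['t']; c=-Rm.T@t; w=Rm.T@d
    return c+w*(z-c[2])/w[2]
def pts3(cal,us,vs,dep):
    d=np.stack([(us-cal['cx'])/cal['fx'],(vs-cal['cy'])/cal['fy'],np.ones(len(us))],1)*dep[:,None]
    return (d-cal['t'])@cal['R']
def wristcal():
    o=bot.get_obs(); c=dict(vision.calibration("wrist")); H=c['hand_eye']
    w,x,y,z=o['tool_rot']; T=np.eye(4);T[:3,:3]=R.from_quat([x,y,z,w]).as_matrix();T[:3,3]=o['eef_pos']
    W=np.linalg.inv(T@H); c['R']=W[:3,:3];c['t']=W[:3,3]; return c
E
python3 - <<'E'
import cv2,numpy as np
from h import *
p=cv2.imread('pics/side0.png'); cv2.imwrite('pics/sz.png',cv2.resize(p[220:430,250:500],None,fx=3,fy=2.85,interpolation=cv2.INTER_CUBIC))
d=np.load('pics/side0.npy');c=vision.calibration('side')
hsv=cv2.cvtColor(p,cv2.COLOR_BGR2HSV)
print(hsv[270,485],hsv[300,475],hsv[355,395],d[270,485])
m=(hsv[:,:,0]>5)&(hsv[:,:,0]<16)&(hsv[:,:,1]>190)&(hsv[:,:,2]>120)
m[:240]=0;m[310:]=0;m[:,:460]=0;m[:,505:]=0
v,u=np.nonzero(m&(d>0));P=pts3(c,u,v,d[v,u]);print(len(u),P.min(0),P.max(0),np.median(P,0))
# top of the grip: 
t=P[P[:,2]>.108];print(len(t),t.mean(0),t.min(0),t.max(0))
if len(t)>10: print(cv2.minAreaRect((t[:,:2]*1000).astype(np.float32)))
# rim points by depth
v,u=np.mgrid[225:430,250:480];v=v.ravel();u=u.ravel();P=pts3(c,u,v,d[v,u])
k=(abs(P[:,2]-.058)<.004)
import numpy as np
sat=hsv[v,u,1];k&=sat<60
Q=(P[k,:2]*1000).astype(np.float32);print(len(Q),cv2.minAreaRect(Q),P[k,2].mean())
# deck green
g=(hsv[v,u,0]>65)&(hsv[v,u,0]<95)&(sat>100)
G=P[g];A=np.c_[G[:,:2],np.ones(len(G))];print(np.linalg.lstsq(A,G[:,2],rcond=None)[0],G.mean(0))
E
```

```text
[ 11 207 143] [105  16  98] [ 75 117 137] 0.7601254
743 [0.65641625 0.14453879 0.05279026] [0.67113664 0.17877166 0.11447003] [0.65973535 0.15786612 0.08939173]
155 [0.66348342 0.16120352 0.11143554] [0.65825764 0.14558485 0.10800904] [0.67113664 0.17877166 0.11447003]
((664.37548828125, 162.1886749267578), (32.89699172973633, 11.94984245300293), 86.28398132324219)
2978 ((537.3817138671875, 249.51803588867188), (278.444580078125, 264.1425476074219), 83.40693664550781) 0.058874136948379924
[-0.29103509 -0.15398086  0.20883556] [0.50390319 0.24480227 0.02448719]
```

View pics/sz.png

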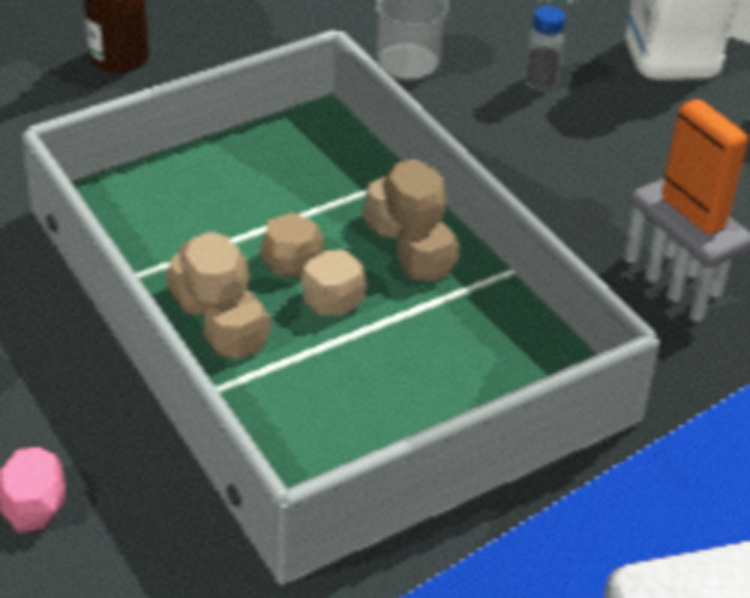

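```bash
python3 - <<'E'
from h import *
c=vision.calibration('side')
for u,v in[(28,133),(338,33),(656,343),(285,495)]:
    print(ray(c,250+u/3,220+v/2.848,.058))
d=np.load('pics/side0.npy')
# chunk tops
for u,v in [(213,255),(415,185),(292,235),(334,270),(235,310),(430,245),(180,280),(380,200)]:
    uu,vv=int(250+u/3),int(220+v/2.848);print(pts3(c,np.array([uu]),np.array([vv]),d[[vv],[uu]]))
E
```

```text
[0.42636711 0.39647842 0.058     ]
[0.61127623 0.37550518 0.058     ]
[0.58038225 0.10568318 0.058     ]
[0.39774854 0.13073301 0.058     ]
[[0.44918992 0.25875847 0.06604828]]
[[0.5574833  0.24464559 0.06627747]]
[[0.50053815 0.26764318 0.04347258]]
[[0.50225199 0.2360481  0.04401305]]
[[0.44814369 0.24054419 0.04451481]]
[[0.54937679 0.22167159 0.0447337 ]]
[[0.44009475 0.2744139  0.04034029]]
[[0.55189286 0.26410327 0.04242803]]
```

```bash
python3 - <<'E'
from h import *
for n in['side','scene']:
    c=vision.calibration(n);d=np.load(f'pics/{n}0.npy')
    v,u=np.mgrid[0:480:1,0:640:1];v=v.ravel();u=u.ravel();k=d[v,u]>0;P=pts3(c,u[k],v[k],d[v[k],u[k]])
    # height map 4cm cells, cm
    print(n);H={}
    k=(P[:,0]>.2)&(P[:,0]<1.0)&(P[:,1]>-.3)&(P[:,1]<.75);P=P[k]
    xs=np.arange(.2,1.0,.04);ys=np.arange(.74,-.3,-.04)
    M=np.full((27,20),-1.)
    ix=((P[:,0]-.2)/.04).astype(int).clip(0,19);iy=((.78-P[:,1])/.04).astype(int).clip(0,26)
    np.maximum.at(M,(iy,ix),P[:,2])
    print('   y\\x',' '.join('%3d'%(x*100+2) for x in xs))
    for r in range(27): print('%5d '%(78-4*r-2),' '.join('%3d'%round(M[r,j]*100) if M[r,j]>-.5 else '  .' for j in range(20)))
E
```

```text
side
   y\x  22  26  30  34  38  42  46  50  54  58  62  66  70  74  78  82  86  90  94  98
   76    .   0   0   0   0   0   0   0   0   0   0   0   1   2   0   0   0   0   0   0
   72    .   0   0   0   0   0   0   0   0   0   0   0   2   2   2   0   0   0   0   0
   68    .   0   0   0   0   0   0   0   0   0   0   0   2   2   1   0   0   0   0   0
   64   37   0   0   0   0   0   0   0   0  13  13   8   0   0   2   2   2   2   2   0
   60    .   0   0   0   0   0   0   0   0  13  13   8   0   0   2  35   0   0   2   0
   56    .   0   0   0   0   0   0   0   0   0   0   0   0   0   2  36   1   1   2   0
   52    .   0   0   0   0   0   0   3  10   0   0   0   0   0   2  37   5   5   2   0
   48    .   0   0   2   0   0   0   5  10   0   0   0   0   0   2  38   .   5   2   2
   44    .   0   0   2   0   0   0   0   0   0   0   0   0   0   2  38   5  37   2   2
   40    .   0   0   0   0   6   6   6   6   6   6   5   5   0   2  39   1  37  37   2
   36    .   0   0   0   0   6   2   2   6   6   6   5   5   0   2  39  39   0   2   0
   32    .   0   2   2   0   6   2   2   2   6   6 
[... 3082 characters left out ...]
   0
    0    .   0   0   0   3   3  43  38   9   .  21   3   0   5  15  39   3  10   4   0
   -4    .   0   0   0   3   9  44  44   9  50  50   3   0   0   0  39  40  40  34   .
   -8    .   .   0   0   3   9  44  44  34  35  37  15  34  34  34   0  16  16  24   8
  -12    .   .   .   0   3   3   3   9   9  34  34  12   0   0   0   0   1   1   2   2
  -16    .   .   .   .   .   0   0   0   0   0   0   8   7   0   0   0   0   .   .   .
  -20    .   .   .   .   .   .   0   0   0   0   0   0   0   .   .   .   .   .   .   .
  -24    .   .   .   .   .   .   .   0   0   0   .   .   .   .   .   .   .   .   .   .
  -28    .   .   .   .   .   .   .   .   .   .   .   .   .   .   .   .   .   .   .   .
```

Request:
move_arm(increments="1 42 -40 12 0 0 -0.17;1 42 -40 12 0 0 -0.17;1 42 -40 12 0 0 -0.17;1 42 -40 12 0 0 -0.17;1 42 -40 12 0 0 -0.17;1 42 -40 12 0 0 -0.17;1 42 -40 12 0 0 -0.17;1 42 -40 12 0 0 -0.17")

```text
t: 1.1
eef_pos: [0.5031, 0.3327, 0.3275]
tool_rot: [-0.0, 0.722, 0.692, -0.0]
contact_force: [1.3, 1.0, 0.0]
gripper_width: 0.996
```

```bash
python3 - <<'E'
from h import *
c=wristcal();p,d=vision.read_camera('wrist');o=bot.get_obs()
cv2.imwrite('pics/w1.png',p[:,:,::-1]);np.savez('pics/w1.npz',d=d,R=c['R'],t=c['t'],p=p)
print(o['t'],o['eef_pos'],o['tool_rot'],o['joint_vel'])
E
```

```text
1.15 [0.51005071 0.32469081 0.32964901] [0.00285517 0.72842189 0.68512164 0.00131896] [-0.01668245 -0.02818425 -0.00709737  0.03584716  0.04119187 -0.02792946
  0.08066212]
```

View pics/w1.png

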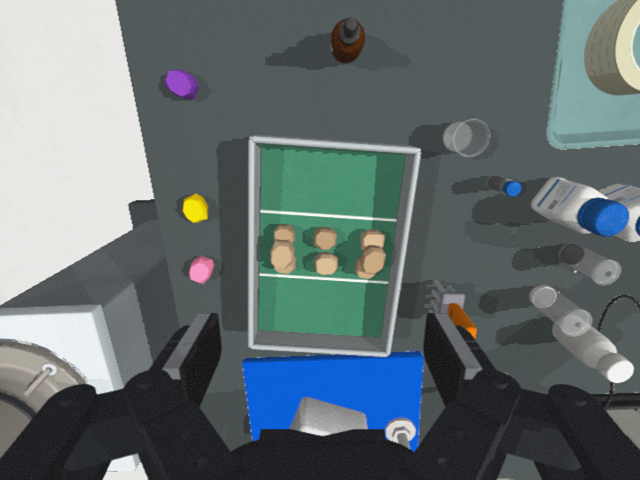

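```bash
python3 - <<'E'
from h import *
c=wristcal();p,d=vision.read_camera('wrist');o=bot.get_obs()
bgr=np.ascontiguousarray(p[:,:,::-1]);cv2.imwrite('pics/w2.png',bgr)
cv2.imwrite('pics/w2z.png',cv2.resize(bgr[120:370,235:485],None,fx=2.4,fy=2.4,interpolation=cv2.INTER_CUBIC))
np.savez('pics/w2.npz',d=d,R=c['R'],t=c['t'],p=p,fx=c['fx'],cx=c['cx'],cy=c['cy'])
print(o['eef_pos'],o['joint_vel'].round(3),o['contact_force'])
hsv=cv2.cvtColor(bgr,cv2.COLOR_BGR2HSV)
v,u=np.nonzero(d>0);P=pts3(c,u,v,d[v,u]);h=hsv[v,u]
k=(abs(P[:,2]-.058)<.005)&(h[:,1]<60)&(h[:,2]>80)
m=np.zeros((480,640),np.uint8);m[v[k],u[k]]=255
n,l,s,_=cv2.connectedComponentsWithStats(m);i=1+np.argmax(s[1:,4]);print(s[i])
vv,uu=np.nonzero(l==i);Q=pts3(c,uu,vv,d[vv,uu]);print(Q[:,2].mean());r=cv2.minAreaRect((Q[:,:2]*1000).astype(np.float32));print(r)
k=(h[:,0]>4)&(h[:,0]<17)&(h[:,1]>190)&(u>430)&(v>280)
Q=P[k];print(len(Q),Q.max(0));T=Q[Q[:,2]>Q[:,2].max()-.006];print(len(T),cv2.minAreaRect((T[:,:2]*1000).astype(np.float32)))
E
```

```text
[0.50785548 0.32714952 0.32892096] [-0.049  0.003 -0.1    0.026 -0.029 -0.01   0.034] [ 0.07088295 -0.39935179 -0.10590228]
[ 239  130  173  220 4724]
0.06013129642539727
((504.78033447265625, 255.4964141845703), (277.64471435546875, 193.99468994140625), 83.55963134765625)
523 [0.72265451 0.32906867 0.35166204]
1 ((565.1758422851562, 329.06866455078125), (0.0, 0.0), 0.0)
```

View pics/w2z.png

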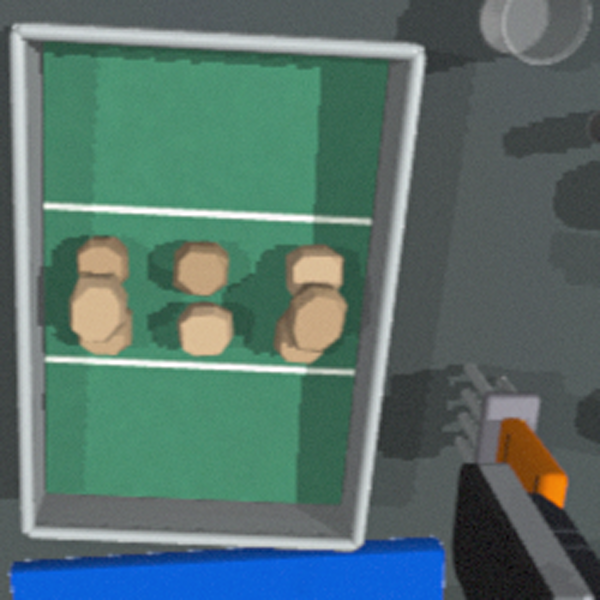

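```bash
python3 - <<'E'
from h import *
f=np.load('pics/w2.npz');
def ana(n,c,bgr,d,box):
    hsv=cv2.cvtColor(bgr,cv2.COLOR_BGR2HSV);m=(d>0);m[:box[1]]=0;m[box[3]:]=0;m[:,:box[0]]=0;m[:,box[2]:]=0
    v,u=np.nonzero(m);P=pts3(c,u,v,d[v,u]);h=hsv[v,u]
    near=(abs(P[:,0]-.66)<.06)&(abs(P[:,1]-.165)<.06)
    o=(h[:,0]>4)&(h[:,0]<17)&(h[:,1]>180)&near&(P[:,2]<.125)
    Q=P[o];print(n,len(Q),Q.min(0),Q.max(0))
    for lo,hi in[(.106,.12),(.05,.12)]:
        T=Q[(Q[:,2]>lo)&(Q[:,2]<hi)]
        if len(T)>5:print('  grip',lo,len(T),cv2.minAreaRect((T[:,:2]*1000).astype(np.float32)))
    g=(h[:,1]<70)&near&(P[:,2]>.044)&(P[:,2]<.056)&(P[:,0]>.625)
    T=P[g];print('  head',len(T),cv2.minAreaRect((T[:,:2]*1000).astype(np.float32)) if len(T)>5 else '')
c=dict(fx=f['fx'],fy=f['fx'],cx=f['cx'],cy=f['cy'],R=f['R'],t=f['t'])
ana('w',c,np.ascontiguousarray(f['p'][:,:,::-1]),f['d'],(430,270,490,345))
for n,b in[('side',(455,250,505,335)),('scene',(405,230,455,310))]:
    ana(n,vision.calibration(n),cv2.imread(f'pics/{n}0.png'),np.load(f'pics/{n}0.npy'),b)
E
```

```text
w 531 [0.65985367 0.16152108 0.05444862] [0.6759286  0.18440975 0.11553101]
  grip 0.106 152 ((667.5308227539062, 174.8941650390625), (17.550704956054688, 14.616375923156738), 77.7311019897461)
  grip 0.05 531 ((667.5728759765625, 172.31333923339844), (23.36480712890625, 14.854352951049805), 82.72931671142578)
  head 427 ((667.4143676757812, 172.81068420410156), (44.000099182128906, 29.67485237121582), 84.24427795410156)
side 849 [0.65641625 0.14453879 0.05117251] [0.6717276  0.17899616 0.11447003]
  grip 0.106 208 ((664.544677734375, 161.6356658935547), (34.25562286376953, 13.468585968017578), 87.6175537109375)
  grip 0.05 849 ((663.9812622070312, 161.69924926757812), (34.336421966552734, 14.622239112854004), 87.72779846191406)
  head 398 ((663.626953125, 162.99774169921875), (58.19614028930664, 31.16008186340332), 87.77632904052734)
scene 501 [0.65748297 0.14532665 0.05149966] [0.67117522 0.18155218 0.11464971]
  grip 0.106 75 ((665.7413940429688, 163.00137329101562), (33.782779693603516, 10.514514923095703), 82.21405029296875)
  grip 0.05 501 ((663.27001953125, 163.36643981933594), (13.56903076171875, 35.95613098144531), 4.038891315460205)
  head 206 ((667.5784301757812, 163.6864776611328), (58.07130813598633, 31.57192611694336), 85.16810607910156)
```

Request:
move_arm(increments="1 33 -34 -20 0 0 -0.03;1 33 -34 -25 0 0 0;1 33 -34 -25 0 0 0;1 33 -34 -25 0 0 0;1 31 -34 -25 0 0 0;1 0 0 0 0 0 0;1 0 0 0 0 0 0;1 0 0 0 0 0 0")

```text
t: 2.2
eef_pos: [0.6648, 0.1662, 0.2079]
tool_rot: [-0.0, 0.73, 0.684, 0.001]
contact_force: [0.8, -0.1, -0.3]
gripper_width: 1.004
```

```bash
cat > look.py <<'E'
import sys
from h import *
n,name=sys.argv[1:3]
c=wristcal() if n=='wrist' else vision.calibration(n)
p,d=vision.read_camera(n);o=bot.get_obs();b=np.ascontiguousarray(p[:,:,::-1])
if len(sys.argv)>3:
    x0,y0,x1,y1=map(int,sys.argv[3:7]);s=min(780/(x1-x0),580/(y1-y0));v=cv2.resize(b[y0:y1,x0:x1],None,fx=s,fy=s,interpolation=cv2.INTER_CUBIC)
else: v=b
cv2.imwrite(f'pics/{name}.png',v)
np.savez(f'pics/{name}.npz',d=d,R=c['R'],t=c['t'],p=p,fx=c['fx'],fy=c['fx'],cx=c['cx'],cy=c['cy'])
w,x,y,z=o['tool_rot'];print(o['t'],o['eef_pos'].round(4),'ty',np.degrees(2*np.arctan2(y,x)-np.pi/2).round(2),o['tool_rot'].round(3),o['contact_force'].round(2),o['gripper_width'])
E
python3 look.py side s1 380 150 640 350
```

```text
2.25 [0.6648 0.1661 0.208 ] ty -3.75 [-0.     0.73   0.684  0.001] [-0.8  -0.34  0.04] 1.000040594114193
```

View pics/s1.png

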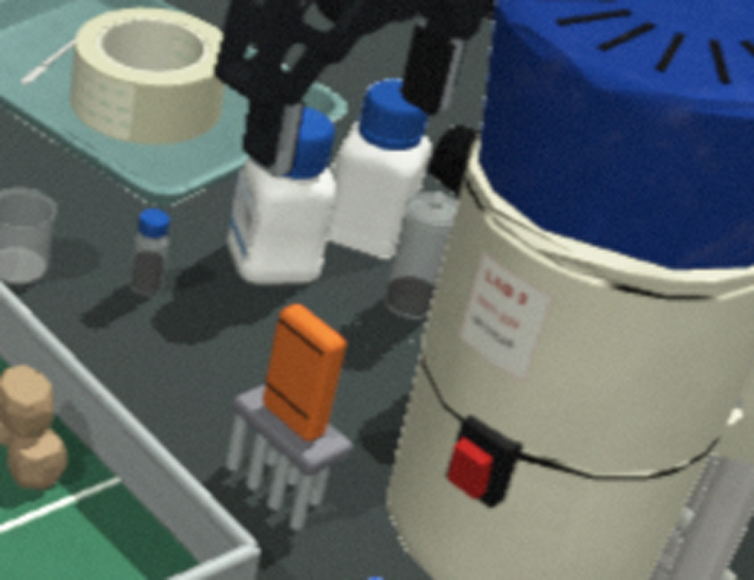

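Request:
move_arm(increments="1 0 -1 -35 0 0 0;1 0 0 -35 0 0 0;1 0 0 -35 0 0 0;1 0 0 -29 0 0 0;1 0 0 0 0 0 0;0 0 0 0 0 0 0;0 0 0 0 0 0 0;0 0 0 0 0 0 0", newtons=60)

```text
t: 3.25
eef_pos: [0.6659, 0.1635, 0.0746]
tool_rot: [0.0, 0.731, 0.683, 0.001]
contact_force: [0.6, 0.1, -0.2]
gripper_width: 0.381
```

Request:
move_arm(increments="0 0 0 0 0 0 0;0 0 0 0 0 0 0;0 0 0 0 0 0 0;0 0 0 10 0 0 0;0 0 0 20 0 0 0;0 0 0 25 0 0 0;0 0 0 0 0 0 0;0 0 0 0 0 0 0", newtons=60)

```text
t: 4.25
eef_pos: [0.6648, 0.1633, 0.128]
tool_rot: [-0.0, 0.731, 0.683, -0.0]
contact_force: [-0.3, 0.0, -1.4]
gripper_width: 0.158
```

```bash
python3 look.py side s2 380 150 640 350
```

```text
4.3 [0.6645 0.1633 0.1275] ty -3.89 [-0.     0.731  0.683 -0.001] [-0.11 -0.58 -2.41] 0.15775885204545714
```

View pics/s2.png

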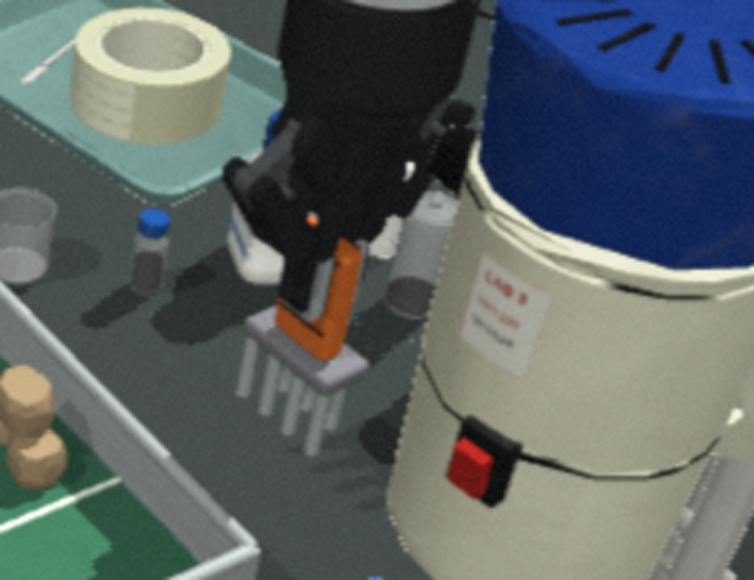

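Request:
move_arm(increments="0 0 0 26 0 0 0.17;0 0 0 27 0 0 0.17;0 -19 7 0 0 0 0.17;0 -19 7 0 0 0 0.17;0 -19 7 0 0 0 0.17;0 -19 7 0 0 0 0.17;0 -19 7 0 0 0 0.17;0 -18 6 0 0 0 0.17")

```text
t: 5.3
eef_pos: [0.5508, 0.2043, 0.1802]
tool_rot: [-0.001, 0.136, 0.991, -0.001]
contact_force: [0.9, -0.1, -1.3]
gripper_width: 0.159
```

Request:
move_arm(increments="0 0 0 0 0 0 0.165;0 0 0 0 0 0 0;0 0 0 0 0 0 0;0 0 0 0 0 0 0;0 0 0 -15 0 0 0;0 0 0 -15 0 0 0;0 0 0 0 0 0 0;0 0 0 0 0 0 0")

```text
t: 6.3
eef_pos: [0.5522, 0.2042, 0.1511]
tool_rot: [-0.0, 0.057, 0.998, -0.0]
contact_force: [0.7, -0.4, -1.5]
gripper_width: 0.158
```

```bash
python3 look.py side s3 230 100 510 430; python3 look.py wrist w3
```

```text
6.35 [0.5525 0.2043 0.1515] ty 83.47 [0.    0.057 0.998 0.   ] [-0.04  0.39 -1.33] 0.15672333413379338
6.4 [0.5526 0.2044 0.1517] ty 83.47 [0.    0.057 0.998 0.   ] [ 0.25  0.74 -1.69] 0.15372405079582174
```

View pics/s3.png

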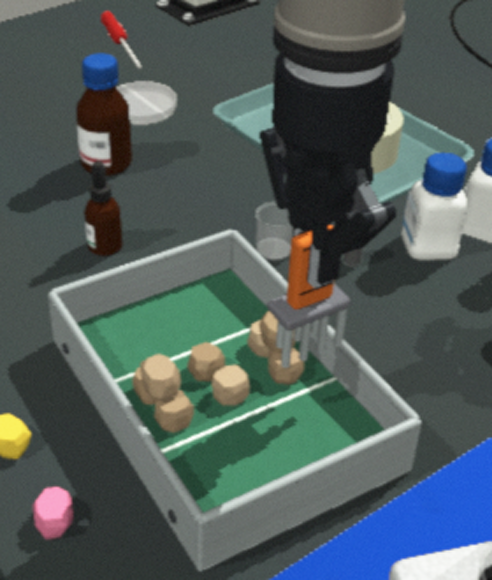

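View pics/w3.png

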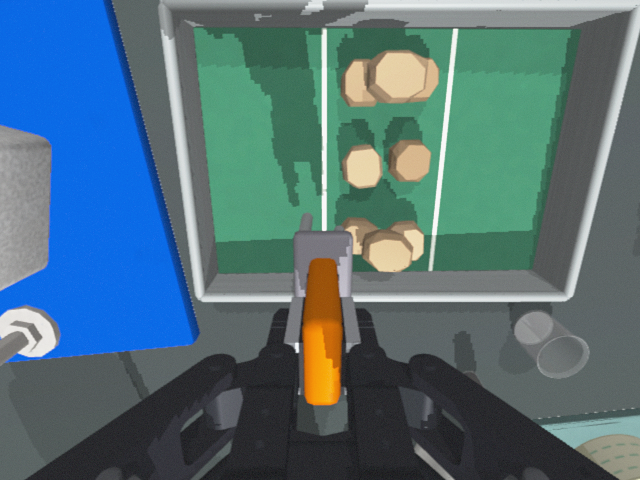

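Request:
move_arm(increments="0 0 0 -15 0 0 0;0 0 0 -14 0 0 0;0 1 6 0 0 0 0;0 1 10 0 0 0 0;0 1 10 0 0 0 0;0 1 10 0 0 0 0;0 1 10 0 0 0 0;0 1 10 0 0 0 0")

```text
t: 7.4
eef_pos: [0.5583, 0.261, 0.1224]
tool_rot: [0.0, 0.057, 0.998, 0.0]
contact_force: [0.4, -0.6, -1.7]
gripper_width: 0.156
```

Request:
move_arm(increments="0 1 10 0 0 0 0;0 1 8 0 0 0 0;0 0 0 0 0 0 0;0 0 0 0 0 0 0;0 -2 -15 20 0 0 0;0 -4 -35 35 0 0 0;0 -4 -35 0 0 0 0;0 -3 -25 0 0 0 0")

```text
t: 8.4
eef_pos: [0.5476, 0.1647, 0.1795]
tool_rot: [0.001, 0.058, 0.998, 0.0]
contact_force: [-0.3, -0.3, -1.4]
gripper_width: 0.157
```

```bash
python3 look.py side s4 230 100 510 430; python3 look.py wrist w4
```

```text
8.45 [0.5472 0.1607 0.1791] ty 83.08 [ 0.001  0.06   0.998 -0.001] [-0.83 -3.9  -2.07] 0.15622780263026992
8.5 [0.5474 0.1627 0.1789] ty 83.1 [ 0.001  0.06   0.998 -0.001] [ 1.   -0.37 -2.44] 0.15517373881822216
```

View pics/s4.png

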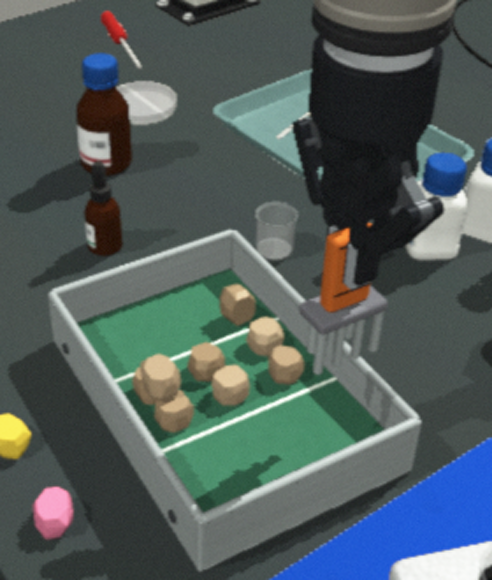

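View pics/w4.png

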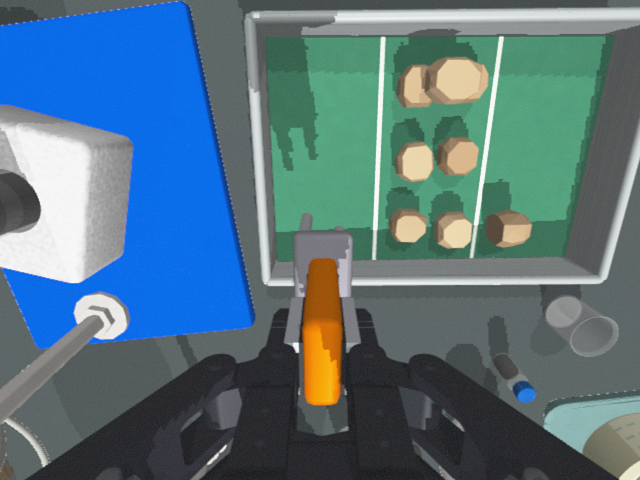

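```bash
cat > bedfit.py <<'E'
import sys
from h import *
f=np.load(f'pics/{sys.argv[1]}.npz');c={k:f[k] for k in('R','t','fx','fy','cx','cy')};d=f['d'];bgr=np.ascontiguousarray(f['p'][:,:,::-1])
hsv=cv2.cvtColor(bgr,cv2.COLOR_BGR2HSV);v,u=np.nonzero(d>0);P=pts3(c,u,v,d[v,u]);h=hsv[v,u]
D=P[:,:2]-[.5047,.254];bx=D@[.9936,-.113];by=D@[.113,.9936];z=P[:,2]
g=(h[:,0]>65)&(h[:,0]<95)&(h[:,1]>90)&(abs(bx)<88)&(abs(by)<.13)&(abs(z-.022)<.015)
def fit(k):
    A=np.c_[bx[k],by[k],np.ones(k.sum())];s=np.linalg.lstsq(A,z[k],rcond=None)[0];return s.round(4),k.sum()
print('deck',fit(g))
r=(h[:,1]<60)&(abs(z-.058)<.008)&((abs(abs(bx)-.093)<.006)&(abs(by)<.14)|(abs(abs(by)-.135)<.006)&(abs(bx)<.1))
print('rim',fit(r))
# rim center
m=np.zeros((480,640),np.uint8);m[v[r],u[r]]=1
# chunks
t=(h[:,0]>5)&(h[:,0]<25)&(h[:,1]>50)&(h[:,1]<180)&(h[:,2]>60)&(abs(bx)<.09)&(abs(by)<.132)&(z<.09)&(z>.028)
m=np.zeros((480,640),np.uint8);m[v[t],u[t]]=255
n,l,s,_=cv2.connectedComponentsWithStats(cv2.erode(m,np.ones((3,3))))
idx=l[v,u]
for i in range(1,n):
    if s[i,4]>60:
        k=idx==i;k2=k&(z>np.percentile(z[k],90)-.006);print('chunk px',s[i,:4],'bxby top center mm',(bx[k2].min()+bx[k2].max())*500//1,(by[k2].min()+by[k2].max())*500//1,'range by',(by[k].min()*1000).round(),(by[k].max()*1000).round(),'ztop',np.percentile(z[k],95).round(4))
E
for n in w3 w4 s4; do echo $n; python3 bedfit.py $n;done
```

```text
w3
deck (array([ 0.0009, -0.0279,  0.0225]), np.int64(67839))
rim (array([-0.0029, -0.0036,  0.0586]), np.int64(20451))
chunk px [342  51  96  54] bxby top center mm -55.0 1.0 range by -30.0 30.0 ztop 0.0673
chunk px [390 141  39  39] bxby top center mm -4.0 17.0 range by 4.0 30.0 ztop 0.0449
chunk px [343 146  38  41] bxby top center mm 0.0 -16.0 range by -29.0 -3.0 ztop 0.046
chunk px [344 219  78  52] bxby top center mm 56.0 2.0 range by -27.0 31.0 ztop 0.0672
w4
deck (array([ 0.0008, -0.0279,  0.0224]), np.int64(54903))
rim (array([-0.0033, -0.0073,  0.0589]), np.int64(15009))
chunk px [399  58  88  48] bxby top center mm -55.0 1.0 range by -31.0 30.0 ztop 0.0673
chunk px [439 138  38  36] bxby top center mm -4.0 17.0 range by 4.0 30.0 ztop 0.0449
chunk px [397 143  35  37] bxby top center mm 0.0 -17.0 range by -30.0 -4.0 ztop 0.0459
chunk px [391 210  35  31] bxby top center mm 51.0 -18.0 range by -31.0 -4.0 ztop 0.046
chunk px [489 211  41  35] bxby top center mm 54.0 63.0 range by 53.0 75.0 ztop 0.0555
chunk px [436 213  34  34] bxby top center mm 57.0 19.0 range by 7.0 32.0 ztop 0.0449
s4
deck (array([-0.0011, -0.0291,  0.0215]), np.int64(8597))
rim (array([-0.0038, -0.0022,  0.0574]), np.int64(3481))
chunk px [357 263  17  19] bxby top center mm 50.0 60.0 range by 51.0 69.0 ztop 0.0538
chunk px [372 282  29  34] bxby top center mm 51.0 -2.0 range by -34.0 30.0 ztop 0.0449
chunk px [339 296  31  31] bxby top center mm -5.0 -3.0 range by -32.0 26.0 ztop 0.045
chunk px [307 303  31  39] bxby top center mm -59.0 -4.0 range by -33.0 25.0 ztop 0.0662
```

Request:
move_arm(increments="0 0 0 -30 0 0 0;0 0 0 -30 0 0 0;0 0 0 -15 0 0 0;0 0 0 -2 0 0 0;0 0 0 0 0 0 0;0 0 0 -1 0 0 0;0 0 0 0 0 0 0;0 0 0 0 0 0 0")

```text
t: 9.5
eef_pos: [0.5474, 0.1683, 0.0996]
tool_rot: [0.0, 0.057, 0.998, 0.0]
contact_force: [-0.7, 0.4, -2.3]
gripper_width: 0.155
```

```bash
cat > f.py <<'E'
from h import *
o=bot.get_obs();print(o['t'],(o['eef_pos']*1000).round(2),o['contact_force'].round(2),o['torque'].round(2))
D=o['eef_pos'][:2]-[.5047,.254];print('bx,by',(D@[.9936,-.113]*1000).round(1),(D@[.113,.9936]*1000).round(1))
E
python3 f.py
```

```text
9.5 [547.37 168.31  99.64] [-0.73  0.45 -2.28] [-0.01 -0.    0.  ]
bx,by 52.1 -80.3
```

Request:
move_arm(increments="0 0 0 -0.5 0 0 0;0 0 0 -0.5 0 0 0;0 0 0 -0.5 0 0 0;0 0 0 -0.5 0 0 0;0 0 0 0 0 0 0;0 0 0 0 0 0 0;0 0 0 0 0 0 0;0 0 0 0 0 0 0")

```text
t: 10.5
eef_pos: [0.5474, 0.1683, 0.0975]
tool_rot: [0.0, 0.057, 0.998, 0.0]
contact_force: [-1.4, 0.3, 4.8]
gripper_width: 0.156
```

```bash
python3 f.py
```

```text
10.5 [547.38 168.3   97.51] [-1.43  0.31  4.78] [-0.19  0.36  0.07]
bx,by 52.1 -80.3
```

Request:
move_arm(increments="0 0.3 3 0.1 0 0 0;0 0.7 6 -0.15 0 0 0;0 0.7 6 -0.15 0 0 0;0 0.7 6 -0.15 0 0 0;0 0.7 6 -0.15 0 0 0;0 0.7 6 -0.15 0 0 0;0 0.7 6 -0.15 0 0 0;0 0.7 6 -0.15 0 0 0")

```text
t: 11.5
eef_pos: [0.5528, 0.2111, 0.0963]
tool_rot: [0.0, 0.058, 0.998, -0.001]
contact_force: [0.2, -5.1, 4.9]
gripper_width: 0.154
```

```bash
python3 f.py
```

```text
11.5 [552.76 211.11  96.27] [ 0.24 -5.14  4.93] [-1.49  0.15  0.  ]
bx,by 52.6 -37.2
```

Request:
move_arm(increments="0 0.7 6 -0.15 0 0 0;0 0.7 6 -0.15 0 0 0;0 0.7 6 -0.15 0 0 0;0 0.7 6 -0.15 0 0 0;0 0.7 6 -0.15 0 0 0;0 0.7 6 -0.15 0 0 0;0 0.7 6 -0.15 0 0 0;0 0.5 4 -0.1 0 0 0")

```text
t: 12.5
eef_pos: [0.5582, 0.2569, 0.0951]
tool_rot: [-0.0, 0.057, 0.998, -0.002]
contact_force: [-1.7, -4.9, 5.9]
gripper_width: 0.155
```

```bash
python3 f.py;python3 look.py side s5 230 100 510 430; python3 look.py wrist w5;python3 bedfit.py w5
```

```text
12.5 [558.18 256.91  95.07] [-1.73 -4.93  5.92] [-1.67  0.24 -0.07]
bx,by 52.8 8.9
12.55 [0.5582 0.2576 0.0951] ty 83.44 [-0.     0.057  0.998 -0.001] [ 0.7  -4.47  5.2 ] 0.15760608477456384
12.6 [0.5582 0.2575 0.0951] ty 83.44 [ 0.     0.057  0.998 -0.001] [-0.54 -4.82  5.02] 0.15610684146117734
deck (array([ 0.001 , -0.0279,  0.0217]), np.int64(104201))
rim (array([0.0046, 0.0015, 0.0578]), np.int64(22916))
chunk px [244  29 122  74] bxby top center mm -55.0 1.0 range by -28.0 32.0 ztop 0.0665
chunk px [315 147  46  50] bxby top center mm -4.0 18.0 range by 6.0 31.0 ztop 0.0442
chunk px [253 153  49  53] bxby top center mm 0.0 -15.0 range by -27.0 -2.0 ztop 0.0451
chunk px [352 242 129  54] bxby top center mm 55.0 89.0 range by 28.0 100.0 ztop 0.0533
```

View pics/s5.png

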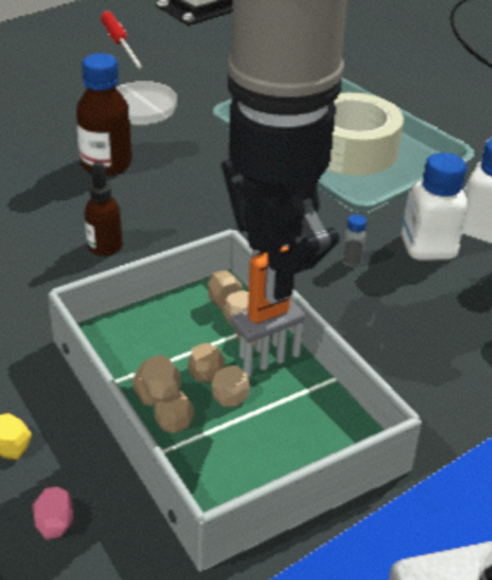

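View pics/w5.png

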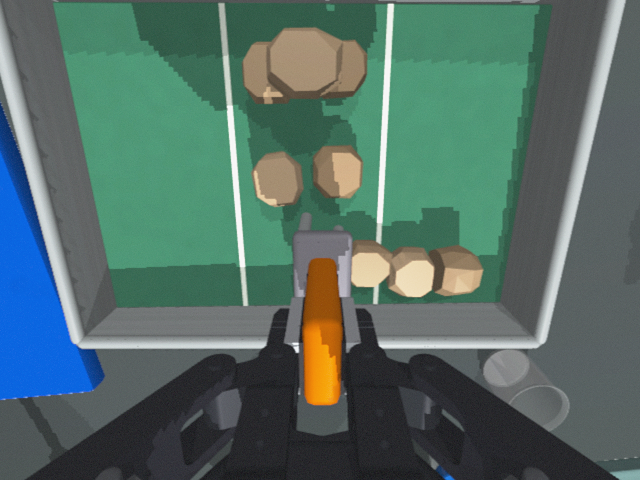

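Request:
move_arm(increments="0 0 -3 8 0 0 0;0 0 0 38 0 0 0;0 0 0 38 0 0 0;0 -25 12 0 0 0 0;0 -25 12 0 0 0 0;0 -25 13 0 0 0 0;0 -26 13 0 0 0 0;0 0 0 0 0 0 0")

```text
t: 13.6
eef_pos: [0.4543, 0.3079, 0.1791]
tool_rot: [-0.001, 0.055, 0.998, 0.0]
contact_force: [0.8, 0.3, -1.4]
gripper_width: 0.157
```

```bash
python3 f.py
```

```text
13.6 [454.29 307.92 179.08] [ 0.78  0.26 -1.39] [ 0.01  0.02 -0.03]
bx,by -56.2 47.9
```

Request:
move_arm(increments="0 0 0 -28 0 0 0;0 0 0 -28 0 0 0;0 0 0 0 0 0 0;0 -1 -6 0 0 0 0;0 -1 -10 0 0 0 0;0 -1 -10 0 0 0 0;0 -1 -10 0 0 0 0;0 -1 -10 0 0 0 0")

```text
t: 14.6
eef_pos: [0.4519, 0.2595, 0.1235]
tool_rot: [0.0, 0.057, 0.998, 0.0]
contact_force: [0.3, 0.4, -0.5]
gripper_width: 0.155
```

```bash
python3 f.py
```

```text
14.6 [451.85 259.45 123.47] [ 0.3   0.42 -0.46] [0.19 0.02 0.  ]
bx,by -53.1 -0.6
```

Request:
move_arm(increments="0 -1 -10 0 0 0 0;0 -1 -10 0 0 0 0;0 -1 -8 0 0 0 0;0 0 0 0 0 0 0;0 0 0 0 0 0 0;0 2 15 20 0 0 0;0 4 35 36 0 0 0;0 4 35 0 0 0 0")

```text
t: 15.6
eef_pos: [0.46, 0.3187, 0.1814]
tool_rot: [0.001, 0.057, 0.998, 0.001]
contact_force: [0.5, 0.7, -1.6]
gripper_width: 0.155
```

Request:
move_arm(increments="0 3 25 0 0 0 0;0 0 0 0 0 0 0;0 0 0 -30 0 0 0;0 0 0 -30 0 0 0;0 0 0 -17 0 0 0;0 0 0 0 0 0 0;0 0 0 0 0 0 0;0 0 0 0 0 0 0")

```text
t: 16.6
eef_pos: [0.4625, 0.3426, 0.1033]
tool_rot: [0.001, 0.057, 0.998, 0.001]
contact_force: [-0.4, 0.7, -1.9]
gripper_width: 0.152
```

```bash
python3 f.py; python3 look.py side s6 230 100 510 430; python3 look.py wrist w6;python3 bedfit.py w6
```

```text
16.6 [462.49 342.65 103.35] [-0.43  0.73 -1.89] [-0.04  0.02  0.01]
bx,by -52.0 83.3
16.65 [0.4624 0.3426 0.1032] ty 83.47 [0.001 0.057 0.998 0.001] [-0.    0.6  -1.95] 0.15653725889179457
16.7 [0.4623 0.3426 0.1031] ty 83.48 [0.001 0.057 0.998 0.001] [ 0.03 -0.3  -1.72] 0.15418137712611016
deck (array([ 0.0008, -0.0278,  0.0226]), np.int64(39284))
rim (array([-0.0149,  0.0034,  0.0582]), np.int64(10807))
chunk px [ 53 233  63  50] bxby top center mm -56.0 -60.0 range by -70.0 -49.0 ztop 0.059
chunk px [138 233  50  46] bxby top center mm -56.0 -15.0 range by -27.0 -2.0 ztop 0.0459
chunk px [196 233  46  43] bxby top center mm -57.0 20.0 range by 8.0 33.0 ztop 0.0449
chunk px [206 304  41  45] bxby top center mm -5.0 19.0 range by 8.0 33.0 ztop 0.0448
chunk px [154 309  44  46] bxby top center mm -1.0 -14.0 range by -25.0 -1.0 ztop 0.0458
chunk px [313 396  33  28] bxby top center mm 54.0 89.0 range by 77.0 100.0 ztop 0.0548
```

View pics/s6.png

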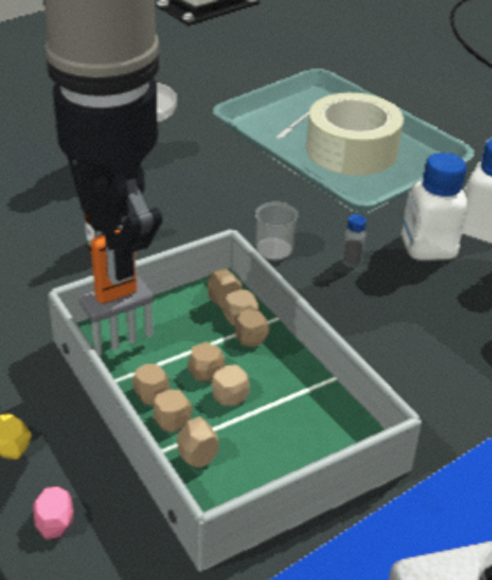

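View pics/w6.png

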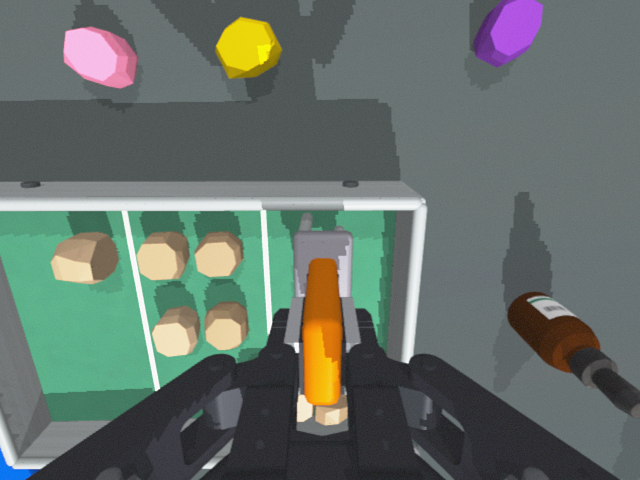

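Request:
move_arm(increments="0 0 0 -4 0 0 0;0 0 0 -3 0 0 0;0 0 0 -1.5 0 0 0;0 0 0 -0.5 0 0 0;0 0 0 -0.5 0 0 0;0 0 0 0 0 0 0;0 0 0 0 0 0 0;0 0 0 0 0 0 0")

```text
t: 17.7
eef_pos: [0.4618, 0.3422, 0.0931]
tool_rot: [-0.0, 0.057, 0.998, -0.0]
contact_force: [-2.2, -0.7, 4.4]
gripper_width: 0.158
```

```bash
python3 f.py
```

```text
17.7 [461.79 342.18  93.06] [-2.23 -0.65  4.44] [-0.52  0.49 -0.  ]
bx,by -52.6 82.8
```

Request:
move_arm(increments="0 -0.3 -3 0.2 0 0 0;0 -0.7 -6 0.16 0 0 0;0 -0.7 -6 0.16 0 0 0;0 -0.7 -6 0.16 0 0 0;0 -0.7 -6 0.16 0 0 0;0 -0.7 -6 0.16 0 0 0;0 -0.7 -6 0.16 0 0 0;0 -0.7 -6 0.16 0 0 0")

```text
t: 18.7
eef_pos: [0.4568, 0.2974, 0.0943]
tool_rot: [0.0, 0.057, 0.998, 0.001]
contact_force: [0.9, 5.5, 4.7]
gripper_width: 0.158
```

```bash
python3 f.py
```

```text
18.7 [456.79 297.42  94.31] [0.91 5.48 4.7 ] [ 1.52 -0.15 -0.  ]
bx,by -52.5 37.7
```

Request:
move_arm(increments="0 -0.7 -6 0.16 0 0 0;0 -0.7 -6 0.16 0 0 0;0 -0.7 -6 0.16 0 0 0;0 -0.7 -6 0.16 0 0 0;0 -0.7 -6 0.16 0 0 0;0 -0.7 -6 0.16 0 0 0;0 -0.7 -6 0.16 0 0 0;0 -0.6 -5 0.14 0 0 0")

```text
t: 19.7
eef_pos: [0.4513, 0.2506, 0.0956]
tool_rot: [0.0, 0.057, 0.998, 0.001]
contact_force: [0.6, 5.4, 5.0]
gripper_width: 0.158
```

```bash
python3 f.py; python3 look.py side s7 230 100 510 430; python3 look.py wrist w7;python3 bedfit.py w7
```

```text
19.7 [451.35 250.59  95.58] [0.64 5.42 4.98] [ 1.67 -0.12 -0.02]
bx,by -52.6 -9.4
19.75 [0.4513 0.2498 0.0956] ty 83.45 [0.    0.057 0.998 0.   ] [0.84 5.72 5.5 ] 0.15730798750988176
19.8 [0.4512 0.2499 0.0955] ty 83.46 [0.    0.057 0.998 0.   ] [0.7  3.54 5.69] 0.15980340814131022
deck (array([ 0.0009, -0.0278,  0.0217]), np.int64(39763))
rim (array([-0.0143, -0.001 ,  0.0579]), np.int64(18008))
chunk px [163 236 130  53] bxby top center mm -57.0 -88.0 range by -98.0 -27.0 ztop 0.0583
chunk px [370 311  16  20] bxby top center mm -13.0 26.0 range by 22.0 31.0 ztop 0.0418
```

View pics/s7.png

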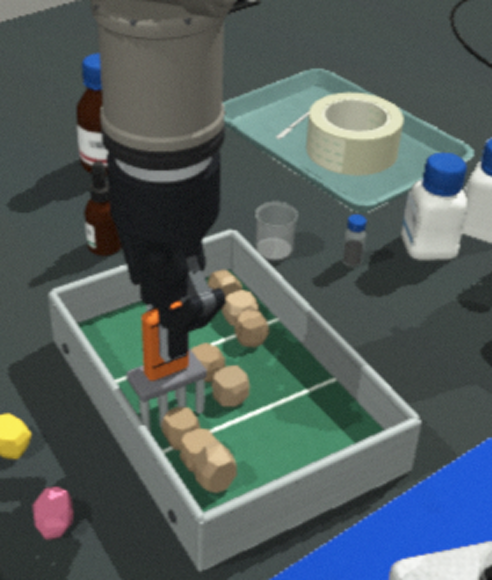

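View pics/w7.png

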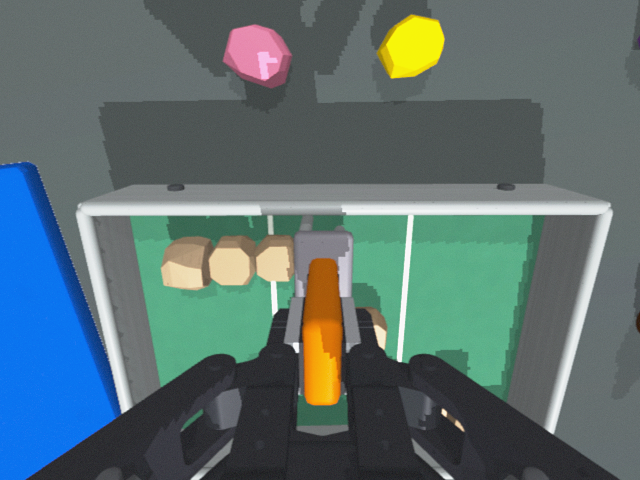

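Request:
move_arm(increments="0 0 3 8 0 0 0;0 0 0 38 0 0 0;0 0 0 40 0 0 0;0 44 -16 0 0 0 0;0 44 -16 0 0 0 0;0 44 -16 0 0 0 0;0 44 -16 0 0 0 0;0 44 -17 0 0 0 0")

```text
t: 20.8
eef_pos: [0.6705, 0.17, 0.1798]
tool_rot: [-0.002, 0.057, 0.998, -0.002]
contact_force: [0.2, 0.4, -2.7]
gripper_width: 0.158
```

Request:
move_arm(increments="0 0 0 0 0 0 0;0 0 0 0 0 0 0;0 0 0 -30 0 0 0;0 0 0 -30 0 0 0;0 0 0 -25 0 0 0;0 0 0 -10 0 0 0;0 0 0 0 0 0 0;0 0 0 0 0 0 0")

```text
t: 21.8
eef_pos: [0.6716, 0.1726, 0.0876]
tool_rot: [0.001, 0.057, 0.998, 0.0]
contact_force: [-0.4, -0.0, -0.5]
gripper_width: 0.153
```

```bash
python3 f.py; python3 look.py side s8 230 130 520 420; python3 look.py wrist w8;python3 bedfit.py s8
```

```text
21.8 [671.63 172.6   87.61] [-0.35 -0.02 -0.51] [ 0.02 -0.06  0.03]
bx,by 175.1 -62.0
21.85 [0.6718 0.1725 0.0877] ty 83.49 [0.001 0.057 0.998 0.   ] [-0.5  -0.57 -1.27] 0.15773395162486462
21.9 [0.6718 0.1725 0.0877] ty 83.48 [0.001 0.057 0.998 0.   ] [ 0.42 -0.05 -1.28] 0.15911918344364934
deck (array([-0.0004, -0.0294,  0.0215]), np.int64(8793))
rim (array([-0.0035, -0.0024,  0.0574]), np.int64(3727))
chunk px [350 254  31  39] bxby top center mm 52.0 60.0 range by 20.0 95.0 ztop 0.0523
chunk px [339 296  31  31] bxby top center mm -5.0 -3.0 range by -32.0 26.0 ztop 0.0451
chunk px [324 333  40  46] bxby top center mm -60.0 -92.0 range by -104.0 -28.0 ztop 0.0583
```

View pics/s8.png

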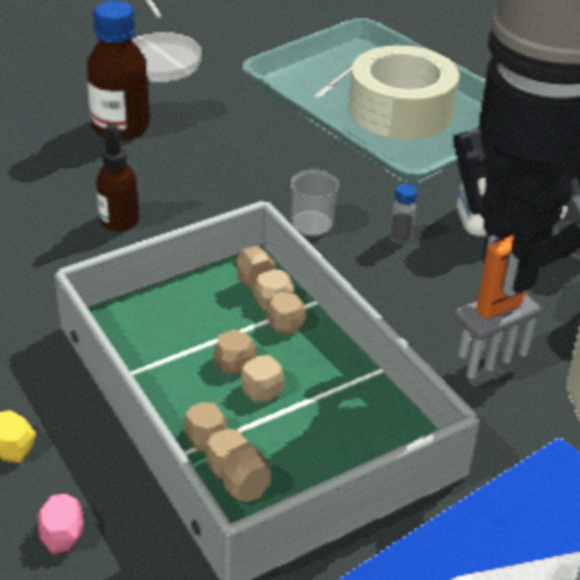

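View pics/w8.png

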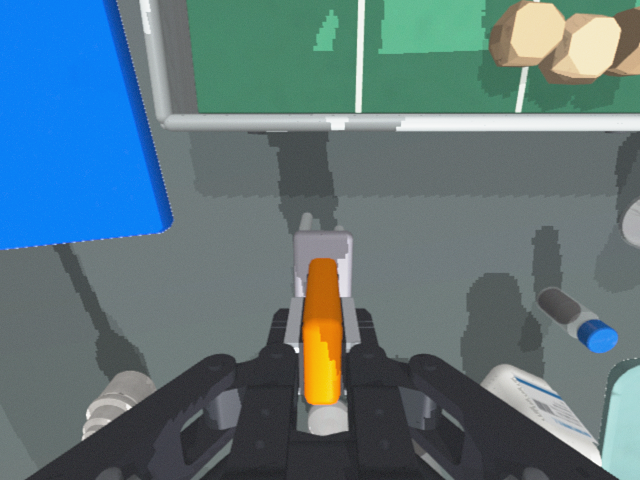

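Request:
move_arm(increments="0 0 0 -6 0 0 0;0 0 0 -5 0 0 0;0 0 0 -1 0 0 0;0 0 0 -1 0 0 0;0 0 0 -0.5 0 0 0;0 0 0 0 0 0 0;0 0 0 0 0 0 0;0 0 0 0 0 0 0")

```text
t: 22.9
eef_pos: [0.671, 0.1722, 0.0739]
tool_rot: [-0.0, 0.057, 0.998, 0.0]
contact_force: [-3.9, -0.5, 7.5]
gripper_width: 0.158
```

```bash
python3 f.py
```

```text
22.9 [670.99 172.22  73.92] [-3.95 -0.47  7.45] [-0.23  0.99 -0.02]
bx,by 174.5 -62.5
```

Request:
move_arm(increments="0 0 0 0.3 0 0 0;0 0 0 0 0 0 0;0.35 0 0 0 0 0 0;0.6 0 0 0 0 0 0;1 0 0 0 0 0 0;1 0 0 0 0 0 0;1 0 0 0 0 0 0;1 0 0 0 0 0 0")

```text
t: 23.9
eef_pos: [0.6711, 0.1722, 0.0731]
tool_rot: [0.0, 0.057, 0.998, -0.0]
contact_force: [0.5, 0.7, -0.1]
gripper_width: 1.0
```

Request:
move_arm(increments="1 0 0 0 0 0 0;1 0 0 15 0 0 0;1 0 0 30 0 0 0;1 0 0 40 0 0 0;1 0 0 50 0 0 0;1 0 0 40 0 0 0;1 -30 30 30 0 0 0;1 -30 30 0 0 0 0")

```text
t: 24.9
eef_pos: [0.6122, 0.233, 0.2827]
tool_rot: [0.003, 0.058, 0.998, 0.002]
contact_force: [0.6, 0.4, -0.1]
gripper_width: 0.998
```

```bash
python3 f.py; python3 look.py side s9 230 130 520 420
```

```text
24.9 [612.24 232.99 282.74] [ 0.57  0.39 -0.11] [-0.    0.01  0.02]
bx,by 109.2 -8.7
24.95 [0.6068 0.2395 0.2811] ty 83.86 [0.    0.054 0.999 0.003] [-4.16  4.31 -2.2 ] 0.9997814003610985
```

View pics/s9.png

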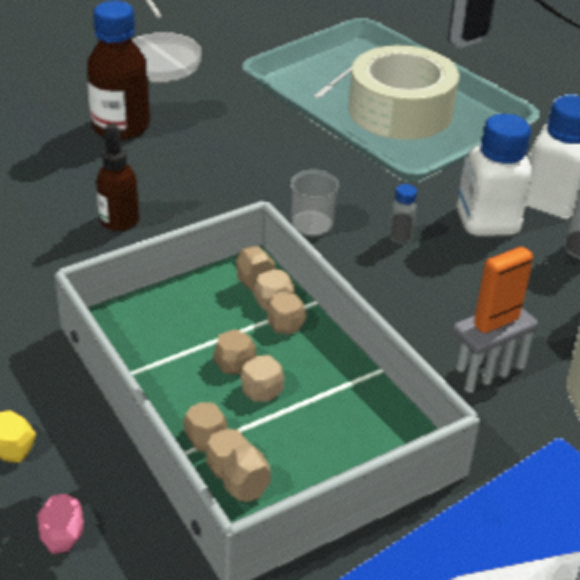

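Request:
move_arm(increments="1 -8 25 5 0 0 0;1 0 20 5 0 0 0;1 0 0 0 0 0 0;1 0 0 0 0 0 0;1 0 0 0 0 0 0;1 0 0 0 0 0 0;1 0 0 0 0 0 0;1 0 0 0 0 0 0")

```text
t: 25.95
eef_pos: [0.6031, 0.2771, 0.2881]
tool_rot: [-0.0, 0.057, 0.998, -0.0]
contact_force: [-0.3, 0.4, 0.2]
gripper_width: 1.001
```

```bash
python3 look.py wrist w9;python3 bedfit.py w9
```

```text
26.0 [0.6031 0.2772 0.2881] ty 83.48 [0.    0.057 0.998 0.   ] [ 0.04 -0.89 -0.72] 1.000327308016342
deck (array([ 0.0009, -0.0279,  0.0225]), np.int64(35084))
rim (array([0.0123, 0.0014, 0.0585]), np.int64(6816))
chunk px [179  31  85  33] bxby top center mm -55.0 -89.0 range by -98.0 -22.0 ztop 0.0594
chunk px [295  92  24  27] bxby top center mm -3.0 19.0 range by 7.0 31.0 ztop 0.0452
chunk px [262  95  24  29] bxby top center mm 1.0 -15.0 range by -26.0 -3.0 ztop 0.0462
chunk px [314 149  71  30] bxby top center mm 55.0 88.0 range by 26.0 99.0 ztop 0.0543
```

View pics/w9.png

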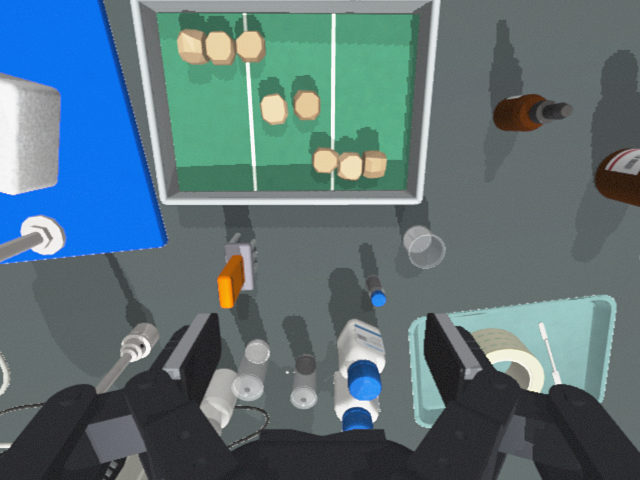

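```bash
python3 - <<'E'
from h import *
f=np.load('pics/w9.npz');c={k:f[k] for k in('R','t','fx','fy','cx','cy')};d=f['d']
v,u=np.nonzero(d>0);P=pts3(c,u,v,d[v,u]);D=P[:,:2]-[.5047,.254];bx=D@[.9936,-.113];by=D@[.113,.9936];h=P[:,2]-(.0225-.0275*by)
for x0 in(-.056,.055):
    print(x0)
    for y in np.arange(-.11,.115,.004):
        k=(abs(bx-x0)<.006)&(abs(by-y)<.002)
        if k.any() and h[k].max()>.006: print('%d:%.0f-%.0f'%(y*1000,np.median(h[k])*1000,h[k].max()*1000),end=' ')
    print()
E
```

```text
-0.056
-102:30-31 -97:32-34 -93:34-36 -89:34-36 -85:34-36 -81:33-35 -77:25-33 -73:22-23 -69:22-24 -65:22-24 -61:22-24 -57:22-24 -53:20-24 -49:16-20 -45:22-24 -41:22-24 -37:22-25 -33:22-24 -29:22-24 -25:22-24 -21:12-23 
0.055
22:0-18 26:21-24 30:22-23 34:22-24 38:22-23 42:22-24 46:22-23 50:19-23 54:21-23 58:22-24 62:22-24 66:22-23 70:22-23 74:22-23 78:22-34 82:33-35 86:34-37 90:34-36 94:34-36 98:33-36 102:32-32
```

```bash
python3 - <<'E'
from station import bot
print(bot.hand_in())
E
```

```text
the job is handed in; nothing more can be done
None
```

I raked the heap out into a single layer, stood the rake upright on the bench beyond the bed, let go, and handed the job in at about 26 s.

- **How it was raked:** I first nudged each top chunk off its stack with the teeth held clear of the chunks below, so those two passes were not on the deck. Then I made one stroke along each outer lane with the teeth on the deck, the far lane towards +y and the near lane towards -y. The middle lane was left alone.
- **Force on the deck:** it read about 6–7.5 N at the call ends, which is the only place it was sampled. The deck slopes about -0.027 along the bed's y.
- **Last check (wrist camera):**

| Third of the bed | Chunk centres, y in mm |
|---|---|
| Lower (-y) | -90, -64 |
| Middle | -36, -15, 19, 38 |
| Upper (+y) | 64, 90 |

- **Layer:** no chunk lies on another and all are inside the walls. The layer is not quite even: the two former top chunks stand on end, about 34 mm high against 22 mm for the others. The chunks at -36 and 38 overlap the white lines, but each end third has two chunks without them.
- **Rake and bystanders:** the rake stands upright on its teeth about 75 mm outside the bed wall. By eye, the beaker, dropper bottle and vial have not moved.
- **Disagreement:** the side and wrist cameras differed by about 3 mm in y; I used a value between them.

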